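# Lower the ratchet hand rest and lock it

### The arm

A 6-joint arm with a two-finger parallel gripper is mounted at the origin on a cart in front of the work surface, level with it; the furniture and walls round the work are solid. World frame = base frame: x ahead of the robot, y to its left, z up, the work surface at z = 0. Lengths are in mm, angles in degrees, forces in N, time in s.
With the tool pointing down it reaches from about 300 to 850 mm from the base axis. Payload 4.2 kg.
Tool frame: the origin (TCP) lies midway between the tips of the shut fingers; the grasp point (between the pads) lies 19 mm behind it; x points along the fingers, z is the direction in which the jaws open and shut, and the axes are right-handed (so a half turn about x gives the same grasp; the last joint's range is limited). The gripper opens to 91 mm and grips with 3 to 60 N. Pads are 32 mm wide; open, the fingers measure 118 mm over their backs; the gripper's body (76 mm by 178 mm) begins 60 mm behind the grasp point.
Start: joints at [67.953, 18.312, 89.639, -0, 72.044, -1.146], TCP at [205.142, 537.178, 213.976] pointing down, gripper open.
Joint ranges: [-177.97, 177.97], [-48.28, 115.42], [12.27, 149.76], [-77.06, 257.06], [2.81, 150.46], [-146.56, 146.56]. Speed limits (degrees/s): [147.25, 147.25, 180, 180, 180, 180].

### API

Orientations are given as [roll, pitch, yaw] about the fixed x, y, z axes, in that order (R = Rz(yaw) Ry(pitch) Rx(roll)).
In Python, from workcell import env gives the robot as it stands.
- The arm moves only by the tool send_rows, never from a script. Its argument "commands" is a list that holds one entry, the list of rows, each a list of 6 numbers: the shift along the tool's x, y, z normalised to -1 to 1, where 1 is 0.1 m, then the turn, a rotation vector about the tool's x, y, z normalised to -1 to 1, where 1 is 2 pi rad. In form: [[[x, y, z, wx, wy, wz], ...]]. A call has 1 to 20 rows; each row is the pose to reach, as a shift and turn from the pose commanded when the call began, along the tool's axes at that moment, turning the shorter way round; what a row does not reach only later rows make up. A row lasts 1/8 s, in which the tool goes at most 62.5 mm and 10.7 degrees, less where a joint would pass 70% of its speed; a pose out of reach is approached as far as the arm can. A call with a number of a shift or a turn outside -1 to 1 is refused whole. A call with a gripper value outside its range is refused whole. "jaw" is the closure, from -1 (fully open) to 1 (shut), so that 0 is half open, set as the call begins (left out, the last holds). The fingers move at their own pace and stop on an object; "force" is the grip in N (left out, the last holds). Time passes only in rows, so rows that repeat a pose let the fingers close. It gives the time, the measured TCP pose, the force and the opening at its end, in the units of the state.
- env.state(): the state, without advancing time (a new reading comes with each control period).
- env.grab_frame(name): name is "scene" or "top" or "wrist"; returns (picture, depth): 400x640x3 uint8, red, green, blue; 400x640 float32, mm along the optical axis (not along the pixel's ray), 0 where there is no reading.
- env.get_calibration(name): a dict with "mtx" (3x3 intrinsics, pixels), "camera_from_world" (4x4, takes a point from world to camera coordinates). Camera axes: x right, y up, looking along -z (the intrinsics and any distortion apply to the point x, -y, -z); pixel columns grow to the right and rows downward; lengths in mm; the calibration is good to about 2 mm. The wrist camera is an equidistant fisheye: a pixel r from the principal point sees the ray r / f radians off the axis. A picture is of the moment at which its call begins: read the wrist's pose just before it. get_calibration takes no time and is no camera call; for the wrist camera it gives the pose at the moment of the call.
- env.job_done(): hands the job in, once; it reports no verdict.
The state is a dict: "time_s": time; "qpos": joint angles; "qvel": joint speeds; "effort": joint torques, N m; "ee_pos": TCP position; "ee_rot": TCP orientation; "force": force on the tool from outside, world axes, zero at the start; "torque": the same for the moment, N m; "gripper_width": finger opening in mm.
Only numpy, scipy, OpenCV 4.12 (cv2) and the standard library are available. Lean on these libraries where they do the work, as an engineer would, in place of code of your own. Each camera call takes 0.05 s, during which the arm holds its last target.

### The job

Bring the painter's hand rest down over the bat: press the tail of the ratchet pawl down to free it, push the raised wooden rest down past the teeth until it lies level on its stop, then press the pawl's nose back down so that it sits fully in its notch again. Do it all by pressing from outside, without gripping or lifting anything, and leave the stand, jar, cup, timer and clay fish where they are.

Things in the scene. Friction and masses are not known exactly. Their poses are not given: they have to be found in the camera images.
- stand: hand-rest stand, loose but heavy (6 kg): dark iron foot 110 mm (x) by 215 mm (y, from -155 to +60), 14 mm thick, two grey cheek plates at x = -22 and +22 mm. Origin on the table straight below the pivot of the rest. Its y axis points to the side on which the wooden rest sticks out, x along the hinge pins, z up; rest and pawl move in its y-z plane at x = 0
- rest_pivot (a point): middle of the hinge pin of the rest, 65 mm above the stand's origin
- rest (a joint): angle of the rest arm, rad: about 0.03 at the start (raised 44 degrees), grows as the rest is pushed down, 0.766 = level on its stop. The angle above level is 0.766 minus this value. The arm is stiff and stays where it is left; once the pawl is free about 5 N on the rest pad moves it. With the pawl in, the teeth (14 degrees apart) hold it, with a play of about 0.06 rad and some give
- rest_pad (a point): point on top of the cork strip of the wooden rest, where it is pushed: 185 mm along the arm from the pivot and 15 mm square to it. The wooden rest is 46 mm wide, 20 mm thick and reaches from 65 to 245 mm from the pivot; the cork is 32 mm wide. When level the pad is 80 mm above the table
- pawl (a joint): angle of the pawl rocker, rad: 0 to 0.02 at the start (nose in the teeth), grows as its tail is pressed down, 0.30 = fully free against its end stop. Its nose clears the teeth from about 0.15 on. A stiff pivot: it stays where it is left; takes about 4 N at a pad. It can go back to 0 only when the rest is fully down (or at another notch)
- tail_pad (a point): middle of the top of the pawl's tail pad (34 x 30 mm, thumb-ribbed), 133 mm above the table at joint 0, on the side away from the wooden rest; the pawl's pivot is 60 mm in -y of the stand's origin and 110 mm up. Pressing this pad down about 17 mm frees the pawl
- nose_pad (a point): middle of the top of the pawl's nose pad (34 x 26 mm, thumb-ribbed), straight above the rest's pivot and 133 mm above the table at joint 0; about 17 mm higher when the pawl is free. Pressing it down drives the nose into the teeth
- jar: loose glaze jar with black lid, 51 mm wide, 60 mm tall, behind the stand, leave alone; origin at the middle of its underside
- cup: loose biscuit-fired cup with a painted band, 67 mm wide, 61 mm tall, in front of the stand, leave alone; origin at the middle of its underside
- timer: loose round kitchen timer, 63 mm wide, 43 mm tall, behind the stand, leave alone; origin at the middle of its underside
- painted_fish: loose flat round clay fish, 82 x 86 x 7 mm, lying on the round bat (12 mm thick, fixed) below the rest, leave alone; origin at the middle of its underside

How it is judged (in metres and radians):
On the way, in this order (a step that is already met when the one before it is completed fails the run):
1. the pawl is pressed free (beyond 0.17 rad) while the rest is still raised (value of joint pawl above 0.17 rad and value of joint rest below 0.2 rad), for 0.2 s.
2. the rest is pushed down to its stop with the pawl still free (value of joint rest above 0.735 rad and value of joint pawl above 0.12 rad), for 0.2 s.
3. the pawl is pressed back into its notch (value of joint pawl below 0.05 rad and value of joint rest above 0.735 rad), for 0.2 s.
At the end, for the whole second after the job is handed in: the rest lies level on its stop (joint above 0.735 of 0.766 rad), at rest; the pawl's nose is back in the teeth (joint below 0.05 rad); stand, jar, cup, timer and fish are within 30 mm of where they stood (all of step 3 and velocity of joint rest between -0.05 and 0.05 rad/s and distance of each of stand, jar, cup, timer, painted_fish from where it was at the start of the episode below 0.03 m); the robot touches nothing.
It fails at once if the rest is forced past teeth with the pawl in (value of joint pawl below 0.08 rad and value of joint rest between 0.2 and 0.68 rad).
It fails at once if the rest is lifted above where it stood (value of joint rest below -0.08 rad).
It fails at once if the stand, jar, cup, timer or fish is moved or lifted (distance of any of stand, jar, cup, timer, painted_fish from where it was at the start of the episode above 0.03 m).
It also fails if it takes over 53 s, if anything falls off the work surface, if the arm or the gripper's body presses on something with over 40 N, if the wrist force passes 120 N, or if a joint passes its speed limit or range.

## Working session

There is one attempt and no reset: what is moved stays moved. The work goes in short steps, Python scripts to look and compute and a tool call to move; the robot and the scene stay as the last step left them, time stands still between calls to the robot, and variables do not carry over. Pictures are saved under pics/ and viewed, and the job is handed in when it is done.

Besides the shell and the picture viewer there is one more tool, called after "Call:" by a JSON object that holds its "api" and its "payload". send_rows: Moves the arm, as the interface text tells. Its arguments: {"type":"object","properties":{"commands":{"type":"array","items":{"type":"array","items":{"type":"array","items":{"type":"number","minimum":-1,"maximum":1}}}},"jaw":{"type":"number"},"force":{"type":"number"}},"required":["commands"]}

```bash
mkdir -p pics
cat > h.py <<'E'
import numpy as np, cv2
from workcell import env
def save(n,f):
    im,d=env.grab_frame(n); cv2.imwrite(f'pics/{f}.png',im[:,:,::-1]); np.savez(f'pics/{f}.npz',im=im,d=d,m=env.get_calibration(n)['mtx'],T=env.get_calibration(n)['camera_from_world']); return im,d
def world(f,u,v):
    z=np.load(f'pics/{f}.npz'); m=z['m'];T=z['T'];d=z['d'][int(v),int(u)]
    x=(u-m[0,2])/m[0,0]*d; y=(v-m[1,2])/m[1,1]*d
    return (np.linalg.inv(T)@np.array([x,-y,-d,1]))[:3]
def cloud(f):
    z=np.load(f'pics/{f}.npz'); m=z['m'];T=z['T'];d=z['d']
    v,u=np.mgrid[:400,:640]
    P=np.stack([(u-m[0,2])/m[0,0]*d,-(v-m[1,2])/m[1,1]*d,-d,np.ones_like(d)],-1)
    W=(P@np.linalg.inv(T).T)[...,:3]; W[d==0]=np.nan
    return z['im'],W
E
python3 - <<'E'
from h import *
save('scene','s0');save('top','t0')
print(env.state())
for n in('scene','top'):print(env.get_calibration(n))
E
```

```text
{'time_s': 0.1, 'qpos': array([ 6.79518529e+01,  1.83482657e+01,  8.96979454e+01,  3.63050629e-04,
        7.20442189e+01, -1.14277238e+00]), 'qvel': array([ 0.00859941, -0.09321076, -0.22680945,  0.03683824, -0.12498979,
       -0.12010127]), 'effort': array([-7.56268237e-04, -4.13336957e+01, -2.32509184e+01,  7.27550942e-02,
        4.23141033e-02, -4.64608047e-05]), 'ee_pos': array([204.97719955, 536.75202875, 213.211437  ]), 'ee_rot': array([ 178.63851809,   89.90956934, -112.26696886]), 'force': array([ 0.17638857,  0.14793741, -0.26107958]), 'torque': array([ 0.03492133, -0.01142496, -0.08074381]), 'gripper_width': 90.88104876364415}
{'mtx': array([[375.85456251,   0.        , 317.80694508],
       [  0.        , 375.85456251, 196.07612642],
       [  0.        ,   0.        ,   1.        ]]), 'camera_from_world': array([[ 5.33391827e-01, -8.45708944e-01, -1.64177147e-02,
        -3.16047309e+02],
       [ 6.67629726e-01,  4.09000084e-01,  6.22084785e-01,
        -4.54577292e+02],
       [-5.19387820e-01, -3.42775894e-01,  7.82777733e-01,
        -6.93230259e+02],
       [ 0.00000000e+00,  0.00000000e+00,  0.00000000e+00,
         1.00000000e+00]])}
{'mtx': array([[496.53938923,   0.        , 319.83154472],
       [  0.        , 496.53938923, 211.3359316 ],
       [  0.        ,   0.        ,   1.        ]]), 'camera_from_world': array([[ 1.13716497e-02, -9.99667947e-01, -2.31231788e-02,
         8.59787431e+00],
       [ 9.95694086e-01,  9.19278443e-03,  9.22430462e-02,
        -5.49281855e+02],
       [-9.19998502e-02, -2.40725680e-02,  9.95468000e-01,
        -1.00953992e+03],
       [ 0.00000000e+00,  0.00000000e+00,  0.00000000e+00,
         1.00000000e+00]])}
```

View pics/s0.png

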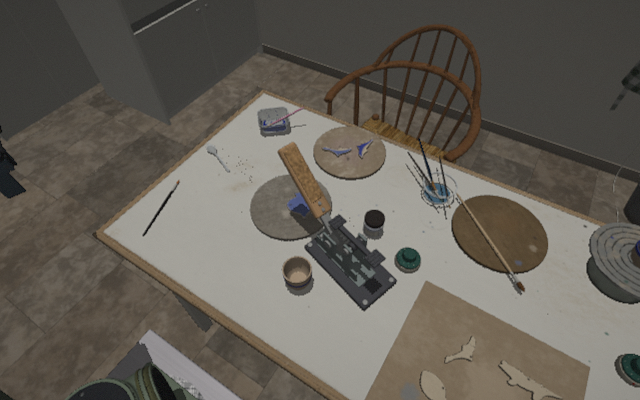

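View pics/t0.png

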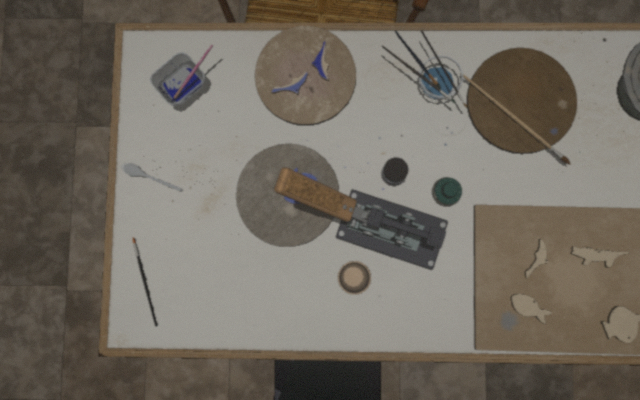

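Run:
```python
from h import *
im=cv2.imread('pics/t0.png')[130:310,220:470]
cv2.imwrite('pics/t0z.png',cv2.resize(im,None,fx=3.2,fy=3.2,interpolation=cv2.INTER_CUBIC))
im=cv2.imread('pics/s0.png')[130:310,240:430]
cv2.imwrite('pics/s0z.png',cv2.resize(im,None,fx=3.2,fy=3.2,interpolation=cv2.INTER_CUBIC))
I,W=cloud('t0')
print(W[250,300],W[330,150])
# iron foot plane pixels
for (u,v) in [(352,191),(447,220),(434,268),(337,236),(285,175),(350,208),(377,212)]: print(u,v,world('t0',u,v))
```

```text
[468.74104626  56.17350834  -2.06290388] [297.48592737 369.18923389   1.67239224]
352 191 [593.72296296 -52.8645116   16.03138585]
447 220 [ 535.33466167 -254.30943445    2.96759986]
434 268 [ 434.1358609  -226.1181416     2.31285324]
337 236 [498.60919395 -22.04844229  14.58860428]
285 175 [590.04688195  68.04504095 236.95535963]
350 208 [546.43533946 -44.72440072 128.61017552]
377 212 [538.73858292 -94.58630115 135.50676912]
```

View pics/t0z.png

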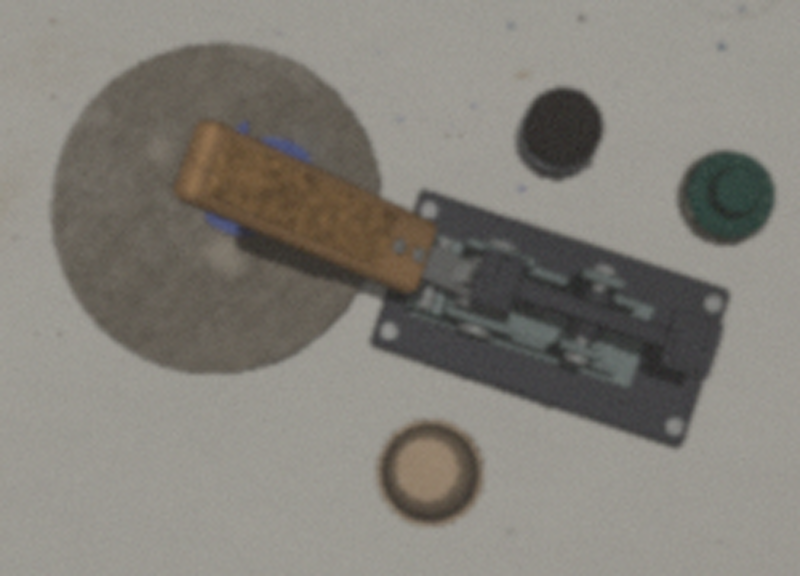

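View pics/s0z.png

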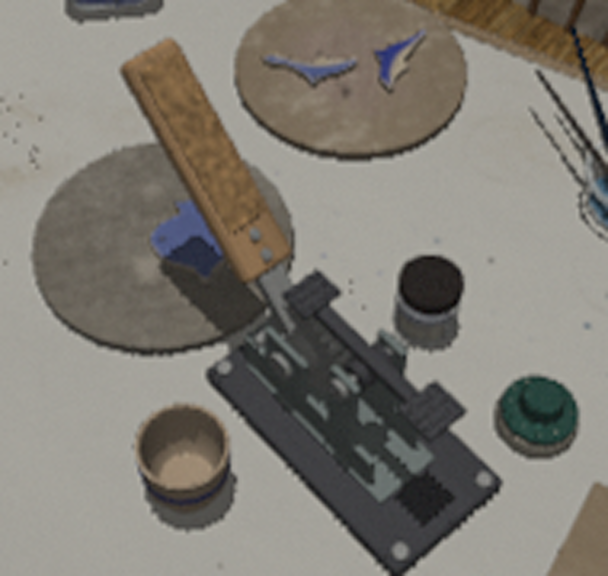

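Run:
```python
from h import *
def ray(f,u,v,h):
    z=np.load(f'pics/{f}.npz'); m=z['m'];Ti=np.linalg.inv(z['T'])
    d=Ti[:3,:3]@np.array([(u-m[0,2])/m[0,0],-(v-m[1,2])/m[1,1],-1]); o=Ti[:3,3]
    return o+d*(h-o[2])/d[2]
def tz(x,y):return(x/3.2+220,y/3.2+130)
def sz(x,y):return(x/3.2+240,y/3.2+130)
I,W=cloud('t0'); 
for n,t,s in [('nose',tz(495,285),sz(313,293)),('tail',tz(693,345),sz(432,409))]:
    print(n,ray('t0',*t,133),ray('s0',*s,133),t,s)
    u,v=map(int,t);print(np.nanmedian(W[v-3:v+4,u-3:u+4].reshape(-1,3),0))
# foot corners z=14
c=[ray('t0',*tz(*p),14) for p in[(420,190),(729,292),(680,447),(371,344)]]
for p in c:print(p)
c=[ray('s0',*sz(*p),14) for p in[(500,484),(402,572),(208,373)]]
for p in c:print('s',p)
# cloud in foot region
for f in('t0','s0'):
    I,W=cloud(f);m=(W[...,2]>100)&(W[...,2]<160)&(W[...,0]>430)&(W[...,0]<620)&(W[...,1]<-40)&(W[...,1]>-260)
    P=W[m];print(f,len(P));np.save(f'pics/{f}P.npy',P)
    for y in range(-260,-40,15):
        q=P[(P[:,1]>=y)&(P[:,1]<y+15)]
        if len(q):print(y,len(q),np.median(q,0),q[:,0].min(),q[:,0].max())
```

```text
nose [525.74179252 -90.53548341 133.        ] [530.18683286 -94.27332981 133.        ] (374.6875, 219.0625) (337.8125, 221.5625)
[525.6454407  -89.00281448 134.38112524]
tail [ 492.09114262 -204.64109819  133.        ] [ 492.15422026 -205.22183972  133.        ] (436.5625, 237.8125) (375.0, 257.8125)
[ 493.58695343 -203.38500581  132.34430244]
[597.44484272 -51.34530302  14.        ]
[ 531.8765024  -253.41412599   14.        ]
[ 430.83974045 -220.59850997   14.        ]
[495.46854129 -19.85499425  14.        ]
s [ 528.89466686 -254.99629337   14.        ]
s [ 433.31593222 -225.54908375   14.        ]
s [495.24499215 -24.105827    14.        ]
t0 1396
-230 24 [ 497.44195596 -217.2210225   130.5106665 ] 482.69869588003326 504.9944662833987
-215 153 [ 491.78770799 -207.18982852  131.88403924] 473.406992196854 510.2703193492247
-200 138 [ 493.47370694 -193.01459775  131.70448955] 476.9657359386164 512.134042176186
-185 60 [ 501.02390861 -177.61140358  125.51611729] 493.65691322493933 508.4500198177428
-170 102 [ 510.31271613 -160.72014121  123.55307142] 497.2049721119312 539.017910269091
[... 1138 characters left out ...]
73435074
-155 169 [ 501.39558757 -147.91802288  118.95990768] 480.1215613635537 537.7922583383512
-140 80 [ 509.24393651 -134.73160916  122.09361388] 482.0598636257914 522.8116486928702
-125 49 [ 518.59676659 -117.32781778  126.6417033 ] 512.0129285632137 527.1452155824852
-110 107 [ 524.00643724 -101.27866847  132.20996518] 507.61005065315766 543.4177822031319
-95 91 [525.43579996 -88.40881006 134.15542432] 510.1273578324542 546.318566531897
-80 13 [524.6637627  -77.32274273 132.05034362] 517.2364820783396 548.0704904581698
-65 100 [542.61442751 -54.54662879 109.83420372] 527.1003565770404 563.1470928477131
-50 112 [540.16052192 -44.95582013 126.32182662] 522.1705519941831 568.3094223470588
```

```bash
cat >> h.py <<'E'
from scipy.spatial.transform import Rotation as Ro
O=np.array([526.5,-91.,0]); uy=np.array([.303,.953,0]); uy/=np.linalg.norm(uy); ux=np.array([uy[1],-uy[0],0])
def st(x,y,z): return O+x*ux+y*uy+np.array([0,0,z])
def Rd(sgn=1): # tool x down, tool z along +-stand x
    zx=sgn*ux; xx=np.array([0,0,-1.]); return Ro.from_matrix(np.stack([xx,np.cross(zx,xx),zx],1))
def go(p,sgn=None):
    s=env.state(); R=Ro.from_euler('xyz',s['ee_rot'],degrees=True)
    d=R.inv().apply(np.array(p)-s['ee_pos'])/100
    r=np.zeros(3) if sgn is None else (R.inv()*Rd(sgn)).as_rotvec()/2/np.pi
    print('t',s['time_s'],'pos',s['ee_pos'].round(1),'F',s['force'].round(1),'w',round(s['gripper_width'],1),'row',d.round(3),r.round(4))
E
python3 - <<'E'
from h import *
s=env.state();print(Ro.from_euler('xyz',s['ee_rot'],degrees=True).as_matrix().round(3))
for g in(1,-1): go(st(0,-124,180),g)
print(st(0,-124,0),st(0,113,0))
E
```

```text
[[-0.001 -0.934  0.357]
 [-0.001  0.357  0.934]
 [-1.     0.    -0.002]]
t 0.1 pos [205.  536.8 213.2] F [ 0.2  0.1 -0.3] w 90.9 row [ 0.341 -5.314 -5.954] [ 2.409e-01 -2.000e-04  2.000e-04]
t 0.1 pos [205.  536.8 213.2] F [ 0.2  0.1 -0.3] w 90.9 row [ 0.341 -5.314 -5.954] [-2.591e-01 -2.000e-04 -2.000e-04]
[ 488.92833814 -209.17093647    0.        ] [560.73869185  16.68803081   0.        ]
```

Call:
{"api": "send_rows", "payload": {"commands": [[[-0.3,-0.3,-0.3,0.02,0,0],[-0.6,-0.65,-0.65,0.045,0,0],[-0.85,-0.9,-0.97,0.07,0,0],[-0.85,-0.9,-1,0.095,0,0]]], "jaw": 1}}

```text
time_s: 0.6
ee_pos: [254.6, 410.1, 301.2]
ee_rot: [15.7, 89.8, 50.1]
force: [-1.3, 1.5, -0.6]
gripper_width: 54.0
```

Run:
```python
from h import *
go(st(0,-124,300),1)
```

```text
t 0.6 pos [254.6 410.1 301.2] F [-1.3  1.5 -0.6] w 54.0 row [-1.000e-03 -6.433e+00 -1.570e+00] [ 0.1447  0.0005 -0.0004]
```

Call:
{"api": "send_rows", "payload": {"commands": [[[0,-0.5,-0.12,0.025,0,0],[0,-1,-0.24,0.05,0,0],[0,-1,-0.24,0.075,0,0]]]}}

```text
time_s: 0.98
ee_pos: [291.6, 313.1, 298.9]
ee_rot: [-90.9, 89.9, -83.5]
force: [-0.9, -0.4, -0.4]
gripper_width: 23.7
```

Run:
```python
from h import *
go(st(0,-124,300),1)
```

```text
t 0.975 pos [291.6 313.1 298.9] F [-0.9 -0.4 -0.4] w 23.7 row [-0.006 -5.433  1.287] [0.0695 0.     0.0002]
```

Call:
{"api": "send_rows", "payload": {"commands": [[[0,-0.5,0.12,0.025,0,0],[0,-1,0.24,0.05,0,0],[0,-1,0.24,0.0695,0,0]]]}}

```text
time_s: 1.35
ee_pos: [329.1, 217.4, 298.8]
ee_rot: [-76.8, 89.9, -94.5]
force: [0.2, -1.1, -0.6]
gripper_width: 0.6
```

Run:
```python
from h import *
go(st(0,-124,300),1)
```

```text
t 1.35 pos [329.1 217.4 298.8] F [ 0.2 -1.1 -0.6] w 0.6 row [-0.008 -3.58   2.816] [-0.      0.      0.0002]
```

Orientation is set; now only translations remain.

Call:
{"api": "send_rows", "payload": {"commands": [[[0,-0.48,0.37,0,0,0],[0,-0.9,0.7,0,0,0]]]}}

```text
time_s: 1.6
ee_pos: [369.0, 112.3, 298.7]
ee_rot: [-115.4, 90.0, -132.4]
force: [0.7, 0.7, -1.0]
gripper_width: 0.5
```

Call:
{"api": "send_rows", "payload": {"commands": [[[0,-0.48,0.37,0,0,0],[0,-0.9,0.7,0,0,0]]]}}

```text
time_s: 1.85
ee_pos: [409.6, 5.0, 298.8]
ee_rot: [87.4, 90.0, 70.2]
force: [0.5, 0.5, 0.1]
gripper_width: 0.2
```

Call:
{"api": "send_rows", "payload": {"commands": [[[0,-0.48,0.37,0,0,0],[0,-0.9,0.7,0,0,0]]]}}

```text
time_s: 2.1
ee_pos: [450.0, -101.8, 298.7]
ee_rot: [135.5, 90.0, 118.4]
force: [1.2, 0.3, -0.1]
gripper_width: 0.6
```

Call:
{"api": "send_rows", "payload": {"commands": [[[0,-0.48,0.37,0,0,0],[0,-0.88,0.7,0,0,0],[0,-0.88,0.7,0,0,0],[0,-0.88,0.7,0,0,0]]]}}

```text
time_s: 2.6
ee_pos: [490.2, -203.9, 298.4]
ee_rot: [154.9, 89.9, 137.8]
force: [0.1, -0.3, 0.7]
gripper_width: 0.5
```

Run:
```python
from h import *
go(st(0,-124,180),1)
save('top','t1');save('wrist','w1');save('scene','s1')
```

```text
t 2.6 pos [ 490.2 -203.9  298.4] F [ 0.1 -0.3  0.7] w 0.5 row [ 1.184 -0.056  0.005] [ 0.0014 -0.0003 -0.0001]
```

View pics/w1.png

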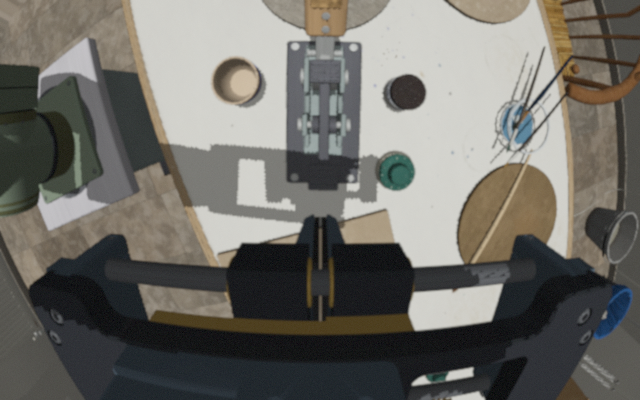

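View pics/s1.png

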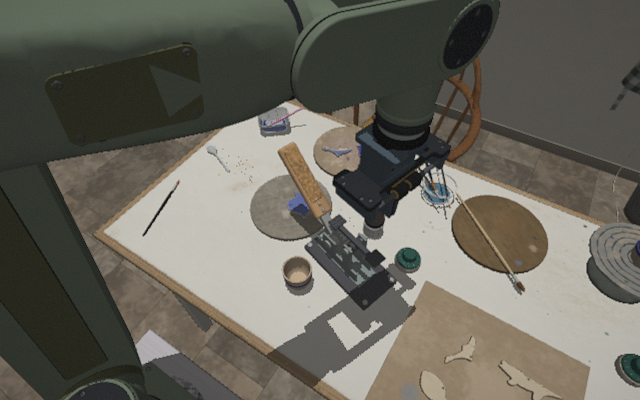

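Run:
```python
from h import *
z=np.load('pics/w1.npz');m=z['m'];Ti=np.linalg.inv(z['T']);o=Ti[:3,3]
def fe(u,v,h):
    a=np.array([(u-m[0,2])/m[0,0],(v-m[1,2])/m[1,1]]);r=np.linalg.norm(a)
    d=np.array([a[0]/r*np.sin(r),-a[1]/r*np.sin(r),-np.cos(r)]);d=Ti[:3,:3]@d
    return o+d*(h-o[2])/d[2]
print(fe(324,71,133),fe(322,184,133),m,o)
for p in[(289,41),(361,42),(359,183),(287,182)]:print(fe(*p,14))
print(st(0,0,133),st(0,-120,133))
im=cv2.imread('pics/w1.png')[10:210,240:440];cv2.imwrite('pics/w1z.png',cv2.resize(im,None,fx=3,fy=3,interpolation=2))
```

```text
[529.23123111 -91.42823487 133.        ] [ 490.78916279 -210.28693529  133.        ] [[309.70691629   0.         319.94138467]
 [  0.         309.70691629 194.31784882]
 [  0.           0.           1.        ]] [ 513.58108043 -127.10654151  469.88567276]
[499.75740794 -19.89580936  14.        ]
[599.41026527 -51.3611959   14.        ]
[ 537.22962888 -254.59841566   14.        ]
[ 432.73592653 -221.02490334   14.        ]
[526.5 -91.  133. ] [ 490.14032724 -205.35897077  133.        ]
```

View pics/w1z.png

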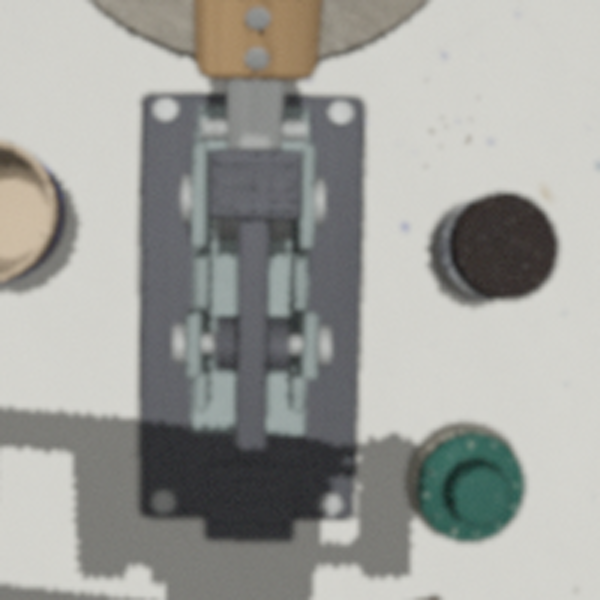

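Call:
{"api": "send_rows", "payload": {"commands": [[[0.5,-0.04,0.01,0,0,0],[1.0,-0.04,0.01,0,0,0],[1.0,-0.04,0.01,0,0,0]]]}}

```text
time_s: 3.12
ee_pos: [488.0, -206.4, 196.2]
ee_rot: [171.6, 89.5, 154.6]
force: [-0.8, 0.6, 1.0]
gripper_width: 0.4
```

Call:
{"api": "send_rows", "payload": {"commands": [[[0.4,0,0,0,0,0],[0.6,0,0,0,0,0],[0.62,0,0,0,0,0],[0.62,0,0,0,0,0]]]}}

```text
time_s: 3.62
ee_pos: [492.0, -208.8, 139.1]
ee_rot: [-4.8, 89.8, -21.9]
force: [0.7, -0.7, -0.1]
gripper_width: 0.5
```

Run:
```python
from h import *
go(st(0,-124,130),1)
save('wrist','w2')
```

```text
t 3.625 pos [ 492.  -208.8  139.1] F [ 0.7 -0.7 -0.1] w 0.5 row [ 0.091 -0.012 -0.028] [0.0015 0.0006 0.    ]
```

View pics/w2.png

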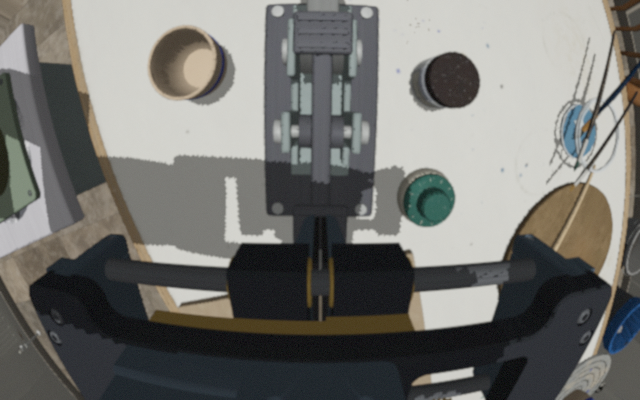

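Call:
{"api": "send_rows", "payload": {"commands": [[[0.03,0,0,0,0,0],[0.06,0,0,0,0,0],[0.09,0,0,0,0,0],[0.12,0,0,0,0,0],[0.12,0,0,0,0,0]]]}}

```text
time_s: 4.3
ee_pos: [490.8, -210.1, 125.6]
ee_rot: [-55.6, 89.8, -72.7]
force: [-0.7, -2.9, 3.9]
gripper_width: 0.1
```

Call:
{"api": "send_rows", "payload": {"commands": [[[0.02,0,0,0,0,0],[0.04,0,0,0,0,0],[0.06,0,0,0,0,0],[0.06,0,0,0,0,0]]]}}

```text
time_s: 4.8
ee_pos: [490.8, -210.4, 119.6]
ee_rot: [-58.1, 89.8, -75.2]
force: [-3.0, -5.7, 4.6]
gripper_width: 0.6
```

Call:
{"api": "send_rows", "payload": {"commands": [[[0.01,0,0,0,0,0],[0.02,0,0,0,0,0],[0.03,0,0,0,0,0],[0.03,0,0,0,0,0]]]}}

```text
time_s: 5.3
ee_pos: [490.9, -210.7, 118.3]
ee_rot: [-50.5, 89.7, -67.6]
force: [-5.1, -5.6, 13.8]
gripper_width: 0.4
```

Run:
```python
from h import *
go(st(0,-124,130),1)
save('wrist','w3')
im=cv2.imread('pics/w3.png')[0:240,220:420];cv2.imwrite('pics/w3z.png',cv2.resize(im,None,fx=2.5,fy=2.5,interpolation=2))
```

```text
t 5.3 pos [ 490.9 -210.7  118.3] F [-5.1 -5.6 13.8] w 0.4 row [-0.117  0.008 -0.023] [0.0016 0.0005 0.0006]
```

View pics/w3z.png

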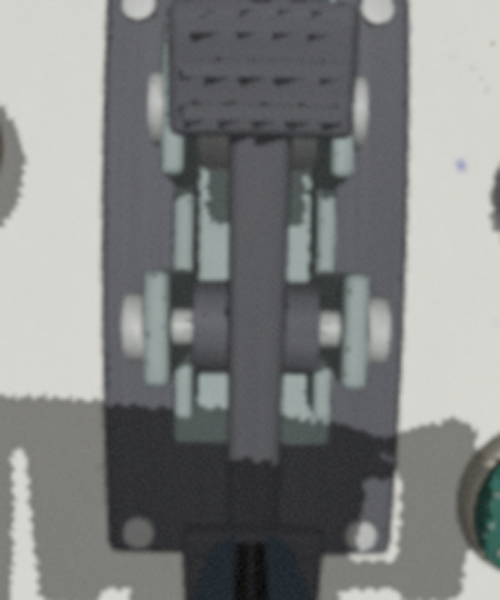

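Call:
{"api": "send_rows", "payload": {"commands": [[[-0.2,0,0,0,0,0],[-0.6,0,0,0,0,0],[-1,0,0,0,0,0],[-1,0,0,0,0,0]]]}}

```text
time_s: 5.85
ee_pos: [492.3, -208.9, 218.9]
ee_rot: [1.1, 89.6, -16.0]
force: [-0.8, -0.5, -0.4]
gripper_width: 0.6
```

Call:
{"api": "send_rows", "payload": {"commands": [[[-0.3,0.4,0.0,0,0,0],[-0.4,0.8,0.02,0,0,0],[-0.4,1,0.02,0,0,0],[-0.4,1,0.02,0,0,0]]]}}

```text
time_s: 6.35
ee_pos: [521.4, -112.7, 254.4]
ee_rot: [-170.3, 89.8, 172.7]
force: [0.4, -0.7, -0.0]
gripper_width: 0.2
```

Run:
```python
from h import *
go(st(0,113,250),1)
save('top','t4');save('scene','s4');save('wrist','w4')
im=cv2.imread('pics/w4.png')[0:240,200:440];cv2.imwrite('pics/w4z.png',cv2.resize(im,None,fx=2.5,fy=2.5,interpolation=2))
for f in('t0','s4','t4'):
    I,W=cloud(f);P=W.reshape(-1,3);r=(P-O);a=r@uy;b=r@ux
    print(f)
    for y in range(-140,200,20):
        q=P[(abs(b)<14)&(a>y)&(a<y+20)&(P[:,2]>100)&(P[:,2]<260)]
        if len(q)>5:print(y+10,len(q),np.median(q[:,2]).round(1))
    q=P[(abs(b)<14)&(a>-12)&(a<12)&(P[:,2]>120)&(P[:,2]<165)];print('nose',len(q),np.median(q[:,2]) if len(q) else '')
```

```text
t 6.35 pos [ 521.4 -112.7  254.4] F [ 0.4 -0.7 -0. ] w 0.2 row [ 4.300e-02  1.353e+00 -1.000e-03] [ 0.0018 -0.0005  0.0001]
t0
-130 92 131.8
-110 162 131.9
-90 75 125.7
-70 107 124.7
-50 130 124.9
-30 74 126.5
-10 123 133.0
10 135 134.2
30 71 105.2
50 149 128.2
70 167 147.7
90 183 167.2
110 189 186.6
130 202 205.1
150 216 223.5
170 197 235.6
190 25 230.6
nose 189 134.1690634849275
s4
-130 107 113.0
-110 94 116.8
-90 61 117.4
-70 108 121.0
-50 90 128.6
-30 85 136.1
-10 166 148.1
10 51 111.4
30 61 105.4
50 151 127.2
70 141 149.1
90 96 167.2
110 52 183.5
130 61 205.2
150 141 224.4
170 77 235.4
nose 88 151.163564683174
t4
-130 102 113.2
-110 18 116.1
10 30 108.0
30 68 104.7
50 152 127.5
70 171 149.0
90 181 167.0
110 192 186.1
130 203 204.8
150 215 223.2
170 199 235.6
190 24 230.1
nose 0
```

View pics/w4z.png

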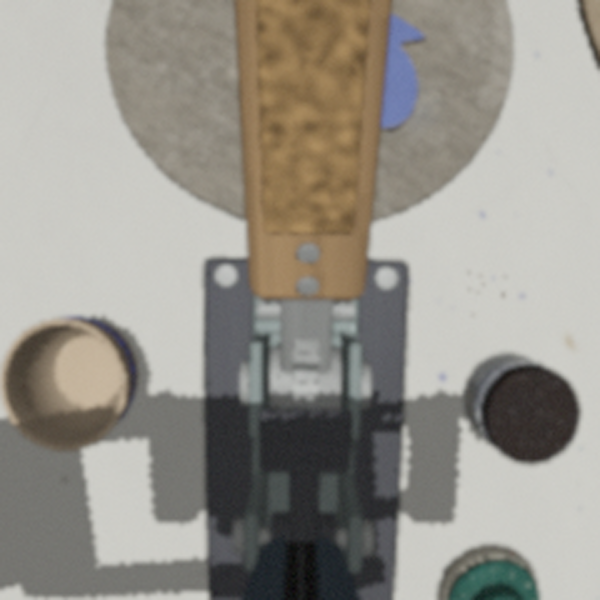

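View pics/s4.png

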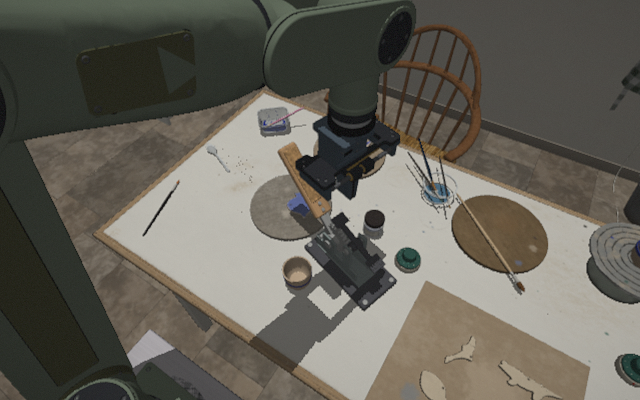

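Call:
{"api": "send_rows", "payload": {"commands": [[[0,0.5,0,0,0,0],[0,1,0,0,0,0],[0,1,0,0,0,0]]]}}

```text
time_s: 6.88
ee_pos: [551.7, -16.7, 255.2]
ee_rot: [170.3, 89.9, 153.3]
force: [-1.2, 0.3, -0.5]
gripper_width: 0.4
```

Call:
{"api": "send_rows", "payload": {"commands": [[[0,0.33,0,0,0,0],[0.25,0.33,0,0,0,0],[0.35,0.33,0,0,0,0],[0.35,0.33,0,0,0,0]]]}}

```text
time_s: 7.38
ee_pos: [560.4, 12.2, 220.2]
ee_rot: [-155.0, 89.9, -172.2]
force: [0.1, -0.2, -1.0]
gripper_width: 0.2
```

Run:
```python
from h import *
go(st(0,110,210),1)
for d in(42,35,28,21,14,7,3,0):
    a=np.radians(d); print(d,(185*np.cos(a)-15*np.sin(a)-16).round(1),(65+185*np.sin(a)+15*np.cos(a)).round(1))
```

```text
t 7.375 pos [560.4  12.2 220.2] F [ 0.1 -0.2 -1. ] w 0.2 row [ 0.102  0.013 -0.01 ] [ 0.0012 -0.0003  0.0001]
42 111.4 199.9
35 126.9 183.4
28 140.3 165.1
21 151.3 145.3
14 159.9 124.3
7 165.8 102.4
3 168.0 89.7
0 169.0 80.0
```

Call:
{"api": "send_rows", "payload": {"commands": [[[0.12,0.02,0,0,0,0],[0.2,0.02,0,0,0,0],[0.29,0.1,0,0,0,0],[0.37,0.18,0,0,0,0],[0.46,0.25,0,0,0,0],[0.55,0.31,0,0,0,0]]]}}

```text
time_s: 8.12
ee_pos: [570.7, 43.3, 165.4]
ee_rot: [-21.9, 89.9, -39.0]
force: [1.3, -3.5, 2.8]
gripper_width: 0.3
```

Run:
```python
from h import *
go(st(0,151,145),1)
print((env.state()['ee_pos']-O)@uy)
```

```text
t 8.125 pos [570.7  43.3 165.4] F [ 1.3 -3.5  2.8] w 0.3 row [ 0.203  0.097 -0.014] [0.0015 0.0002 0.0001]
141.34780861122226
```

Pushing smoothly at about 4 N; I'll continue down the arc.

Call:
{"api": "send_rows", "payload": {"commands": [[[0.1,0.05,0,0,0,0],[0.2,0.1,0,0,0,0],[0.31,0.15,0,0,0,0],[0.41,0.19,0,0,0,0],[0.52,0.22,0,0,0,0],[0.63,0.25,0,0,0,0],[0.72,0.26,0,0,0,0],[0.75,0.27,0,0,0,0],[0.75,0.27,0,0,0,0]]]}}

```text
time_s: 9.25
ee_pos: [576.7, 68.9, 90.1]
ee_rot: [-158.9, 89.8, -176.0]
force: [0.6, -0.1, 0.7]
gripper_width: 0.5
```

Run:
```python
from h import *
go(st(0,169,80),1)
print((env.state()['ee_pos']-O)@uy)
```

```text
t 9.25 pos [576.7  68.9  90.1] F [ 0.6 -0.1  0.7] w 0.5 row [0.1   0.014 0.006] [ 0.0015 -0.0005  0.0002]
167.61628037403716
```

Call:
{"api": "send_rows", "payload": {"commands": [[[0.03,0,0,0,0,0],[0.06,0.01,0,0,0,0],[0.09,0.01,0,0,0,0],[0.09,0.01,0,0,0,0]]]}}

```text
time_s: 9.75
ee_pos: [578.4, 69.9, 81.5]
ee_rot: [86.0, 90.0, 68.9]
force: [-0.4, 0.1, -0.1]
gripper_width: 0.5
```

Call:
{"api": "send_rows", "payload": {"commands": [[[0.01,0,0,0,0,0],[0.02,0,0,0,0,0],[0.02,0,0,0,0,0]]]}}

```text
time_s: 10.12
ee_pos: [578.8, 70.0, 80.3]
ee_rot: [31.0, 89.9, 13.9]
force: [-0.4, -0.4, 3.0]
gripper_width: 0.5
```

Call:
{"api": "send_rows", "payload": {"commands": [[[0.01,0,0,0,0,0],[0.02,0,0,0,0,0],[0.02,0,0,0,0,0]]]}}

```text
time_s: 10.5
ee_pos: [578.9, 70.0, 80.2]
ee_rot: [25.8, 89.9, 8.7]
force: [-3.4, -0.9, 14.4]
gripper_width: 0.6
```

Run:
```python
from h import *
go(st(0,169,80),1)
save('scene','s5');save('wrist','w5')
im=cv2.imread('pics/s5.png')[100:300,220:420];cv2.imwrite('pics/s5z.png',cv2.resize(im,None,fx=2.5,fy=2.5,interpolation=2))
```

```text
t 10.5 pos [578.9  70.   80.2] F [-3.4 -0.9 14.4] w 0.6 row [ 0.002 -0.003 -0.011] [ 0.0014  0.0003 -0.0001]
```

View pics/s5z.png

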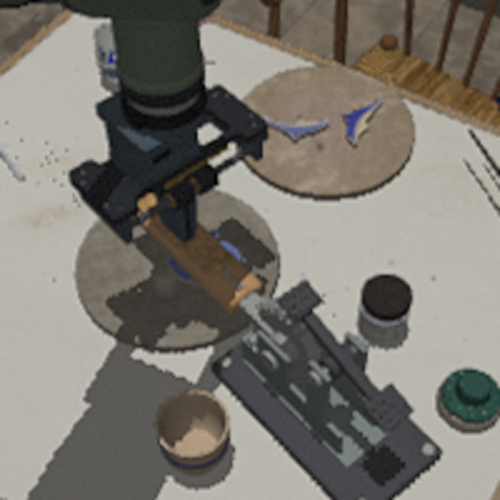

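View pics/w5.png

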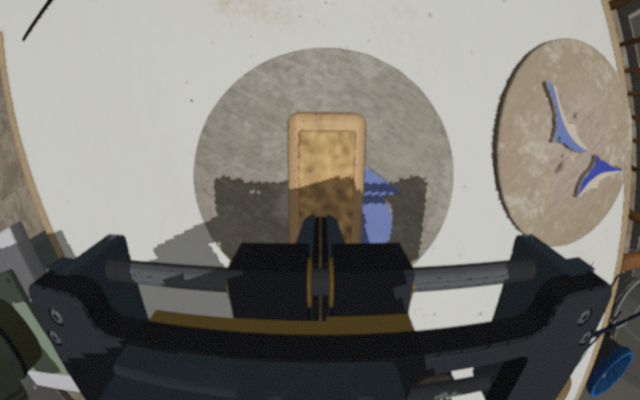

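Call:
{"api": "send_rows", "payload": {"commands": [[[-0.15,0,0,0,0,0],[-0.5,0,0,0,0,0],[-1,0,0,0,0,0],[-1,0,0,0,0,0]]]}}

```text
time_s: 11.1
ee_pos: [581.3, 70.2, 182.3]
ee_rot: [22.7, 89.4, 5.6]
force: [-0.0, 0.1, 0.3]
gripper_width: 0.5
```

Call:
{"api": "send_rows", "payload": {"commands": [[[-0.2,-0.4,0,0,0,0],[-0.2,-0.8,0,0,0,0],[-0.2,-1,0,0,0,0],[-0.2,-1,0,0,0,0]]]}}

```text
time_s: 11.6
ee_pos: [548.5, -26.3, 197.2]
ee_rot: [168.6, 89.9, 151.3]
force: [-0.8, -0.4, -0.7]
gripper_width: 0.4
```

Run:
```python
from h import *
go(st(0,2,170),1)
save('scene','s6');save('top','t6')
for f in('s6','t6'):
    I,W=cloud(f);P=W.reshape(-1,3);r=(P-O);a=r@uy;b=r@ux
    print(f)
    for y in range(-140,260,20):
        q=P[(abs(b)<14)&(a>y)&(a<y+20)&(P[:,2]>40)&(P[:,2]<160)]
        if len(q)>5:print(y+10,len(q),np.median(q[:,2]).round(1))
    q=P[(abs(b)<14)&(a>-12)&(a<12)&(P[:,2]>120)&(P[:,2]<165)];print('nose',len(q),np.median(q,0) if len(q) else '')
```

```text
t 11.6 pos [548.5 -26.3 197.2] F [-0.8 -0.4 -0.7] w 0.4 row [ 0.272 -0.664 -0.018] [ 0.0011 -0.0002 -0.    ]
s6
-130 105 113.1
-110 96 116.8
-90 63 117.6
-70 105 121.4
-50 87 127.6
-30 145 98.2
-10 261 112.0
10 99 98.5
30 85 82.7
50 64 70.9
70 97 74.7
90 71 76.9
110 80 79.2
130 79 79.8
150 74 79.5
170 65 79.4
190 56 79.2
210 52 79.4
230 49 78.9
250 6 75.2
nose 89 [523.75740301 -95.00564317 151.09012519]
t6
-130 104 113.3
-110 139 116.8
-90 67 117.5
-70 94 122.0
-50 15 126.7
-10 71 148.6
10 185 104.2
30 17 99.7
130 14 79.1
190 134 79.5
210 139 79.8
230 138 79.0
250 35 75.1
nose 90 [524.3038643  -91.14058606 151.74081023]
```

Call:
{"api": "send_rows", "payload": {"commands": [[[0,-0.4,0,0,0,0],[0,-0.66,-0.01,0,0,0],[0.25,-0.66,-0.01,0,0,0],[0.35,-0.66,-0.01,0,0,0],[0.35,-0.66,-0.01,0,0,0]]]}}

```text
time_s: 12.32
ee_pos: [528.5, -87.4, 162.1]
ee_rot: [175.5, 89.9, 158.4]
force: [0.3, -0.6, 0.4]
gripper_width: -0.1
```

Run:
```python
from h import *
go(st(0,2,140),1)
save('wrist','w7')
im=cv2.imread('pics/w7.png')[0:300,170:470];cv2.imwrite('pics/w7z.png',cv2.resize(im,None,fx=2,fy=2,interpolation=2))
```

```text
t 12.325 pos [528.5 -87.4 162.1] F [ 0.3 -0.6  0.4] w -0.1 row [ 0.221 -0.02  -0.008] [ 0.0016 -0.0003 -0.    ]
```

View pics/w7z.png

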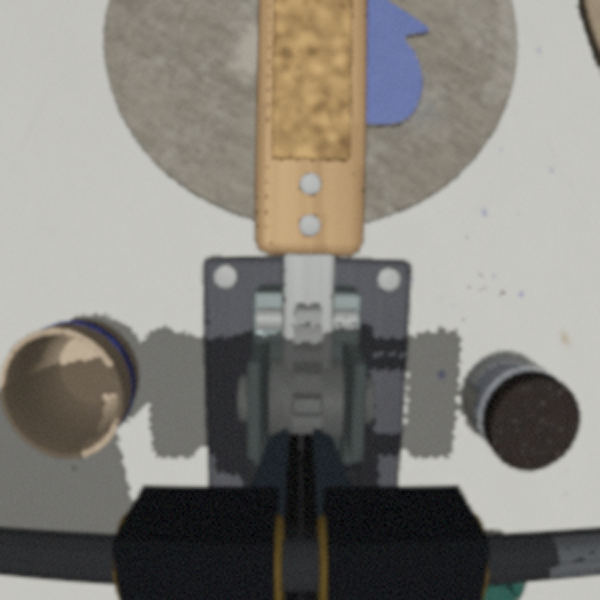

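Call:
{"api": "send_rows", "payload": {"commands": [[[0.04,-0.02,0,0,0,0],[0.08,-0.02,0,0,0,0],[0.12,-0.02,0,0,0,0],[0.16,-0.02,0,0,0,0],[0.2,-0.02,0,0,0,0],[0.24,-0.02,0,0,0,0],[0.26,-0.02,0,0,0,0],[0.26,-0.02,0,0,0,0]]]}}

```text
time_s: 13.38
ee_pos: [528.1, -90.5, 136.8]
ee_rot: [-45.4, 90.0, -62.5]
force: [1.2, 1.7, 2.1]
gripper_width: 0.4
```

Call:
{"api": "send_rows", "payload": {"commands": [[[0.01,0,0,0,0,0],[0.02,0,0,0,0,0],[0.03,0,0,0,0,0],[0.03,0,0,0,0,0]]]}}

```text
time_s: 13.88
ee_pos: [527.9, -90.4, 133.8]
ee_rot: [-137.3, 90.0, -154.4]
force: [0.6, 1.3, 2.6]
gripper_width: 0.3
```

Call:
{"api": "send_rows", "payload": {"commands": [[[0.01,0,0,0,0,0],[0.02,0,0,0,0,0],[0.02,0,0,0,0,0]]]}}

```text
time_s: 14.25
ee_pos: [528.0, -90.3, 133.0]
ee_rot: [24.8, 90.0, 7.7]
force: [0.0, 3.2, 10.1]
gripper_width: 0.1
```

Call:
{"api": "send_rows", "payload": {"commands": [[[0.01,0,0,0,0,0],[0.01,0,0,0,0,0],[0.01,0,0,0,0,0]]]}}

```text
time_s: 14.62
ee_pos: [528.1, -90.2, 133.0]
ee_rot: [15.5, 89.9, -1.7]
force: [-2.3, 4.0, 15.4]
gripper_width: 0.9
```

Call:
{"api": "send_rows", "payload": {"commands": [[[-0.15,0,0,0,0,0],[-0.5,0,0,0,0,0],[-1,0,0,0,0,0],[-1,0,0,0,0,0]]]}}

```text
time_s: 15.12
ee_pos: [529.7, -91.3, 234.6]
ee_rot: [-2.4, 89.6, -19.5]
force: [0.0, -0.3, -0.8]
gripper_width: 0.4
```

Call:
{"api": "send_rows", "payload": {"commands": [[[-0.5,-0.3,-0.2,0,0,0],[-0.8,-0.6,-0.6,0,0,0],[-0.8,-0.8,-1,0,0,0],[-0.8,-0.8,-1,0,0,0],[-0.8,-0.8,-1,0,0,0]]]}}

```text
time_s: 15.75
ee_pos: [408.8, -137.4, 310.1]
ee_rot: [-177.2, 89.9, 165.6]
force: [-0.7, 0.5, -0.5]
gripper_width: 0.2
```

Run:
```python
from h import *
print(env.state()['force'])
save('scene','s8');save('top','t8')
for f in('s8','t8'):
    I,W=cloud(f);P=W.reshape(-1,3);r=(P-O);a=r@uy;b=r@ux
    print(f)
    for y in range(-140,260,20):
        q=P[(abs(b)<14)&(a>y)&(a<y+20)&(P[:,2]>40)&(P[:,2]<160)]
        if len(q)>5:print(y+10,len(q),np.median(q[:,2]).round(1))
    q=P[(abs(b)<14)&(a>-12)&(a<12)&(P[:,2]>120)&(P[:,2]<165)];print('nose',len(q),np.median(q,0) if len(q) else '')
```

```text
[-0.69241816  0.54510052 -0.52279017]
s8
-130 83 132.9
-110 99 133.6
-90 57 126.0
-70 98 122.2
-50 81 125.7
-30 126 95.2
-10 186 100.5
10 47 82.6
30 24 70.2
50 40 69.6
70 18 69.8
90 47 76.9
210 38 79.5
230 50 79.2
250 7 75.2
nose 45 [530.76435368 -99.29176218 133.40607804]
t8
-90 11 127.6
-70 104 125.3
-50 129 124.8
-30 98 125.7
-10 149 131.3
10 188 131.8
30 145 75.6
50 128 71.9
70 135 75.5
90 142 77.1
110 142 79.0
130 137 79.3
150 143 79.5
170 141 79.5
190 143 79.8
210 138 79.6
230 139 79.3
250 34 75.4
nose 188 [526.0808328  -91.01443161 133.09414173]
```

View pics/t8.png

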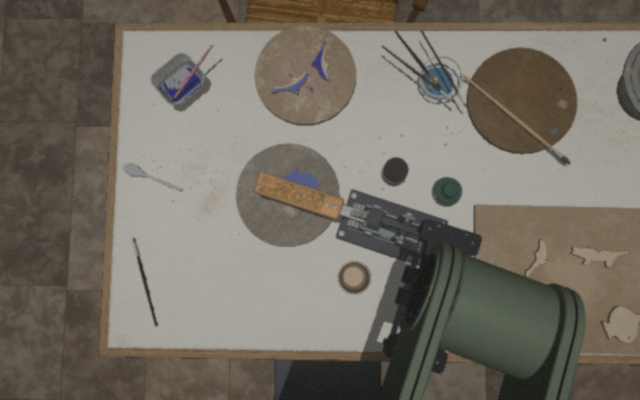

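View pics/s8.png

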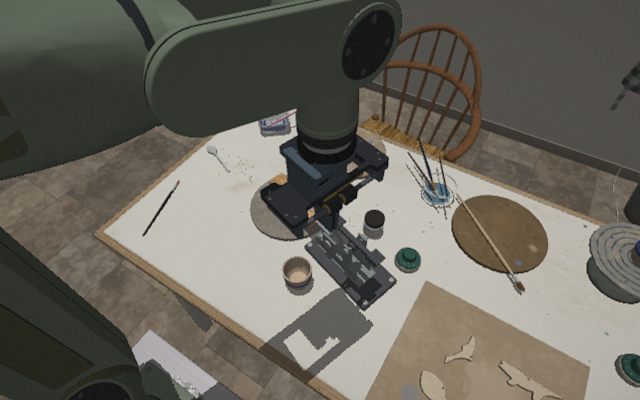

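The rest is level at about 79.5 mm. Nose and tail pads are both at about 133 mm, the other objects haven't moved, and the arm is clear.

Run:
```python
from h import *
print(env.job_done())
```

```text
the job is handed in; nothing more can be done
None
```

The hand rest now lies level over the bat with its pawl back in the notch, and the job is handed in at about 16 s. No verdict was reported, so what follows rests on my own measurements.

- **Freeing the pawl:** with the fingers shut, I pressed the tail pad down to its end stop, where the force rose to about 14 N. The tail then read about 113–117 mm and the nose about 150 mm, with the rest still raised.
- **Lowering the rest:** I pushed the cork pad down along its arc at about 4 N, until it met a hard stop at 80 mm with 14 N.
- **Re-seating the pawl:** I pressed the nose pad down to a hard stop at 133 mm with 15 N, then moved the arm clear.

My last checks, from the depth pictures, showed:
- The cork stands at about 79.5 mm along the rest's length; the text gives 80 mm.
- The nose and tail pads are both at about 133 mm, which matches a pawl joint near 0.
- By eye in the pictures, the stand, jar, cup, timer and fish are where they were; I did not measure their shifts in mm.
- The force reading was about zero, with the robot touching nothing.

The only odd reading was near the end of the downward push, where the force dropped to almost zero before the stop. None of my final checks disagreed.

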